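# Mesh check: put the gear that matches the master on the test post

## Robot

A 7-joint arm with a two-finger parallel gripper is mounted at the origin on the work surface. World frame = base frame: x ahead of the robot, y to its left, z up, the work surface at z = 0. Lengths are in m, angles in rad, forces in N, time in s.
With the tool pointing down it reaches from about 0.425 to 0.95 m from the base axis. Payload 16.7 kg.
Tool frame: the origin (TCP) lies at the very end of the fingers, on their centre line; the grasp point (between the pads) lies 19 mm behind it; z points along the fingers, y is the direction in which the jaws open and shut (so a half turn about z gives the same grasp; the last joint's range is limited). The gripper opens to 94 mm and grips with 3 to 60 N. Pads are 16 mm wide; open, the fingers measure 119 mm over their backs; the gripper's body (75 mm by 177 mm) begins 78 mm behind the grasp point.
Start: joints at [1.075, 0.426, 0.074, 1.606, -0.034, 1.111, -0.067], TCP at [0.229, -0.635, 0.205] pointing down, gripper open.
Joint ranges: [-2.85, 2.85], [-0.5, 2.14], [-1.23, 1.37], [0.21, 2.46], [-1.02, 4.16], [0.16, 2.05], [-2.73, 2.73]. Speed limits (rad/s): [1.89, 1.89, 2.39, 2.39, 3.01, 3.01, 3.01].

## Interface

Orientations are given as a unit quaternion [w, x, y, z].
In Python, from bench import * gives the robot as it stands.
- The arm moves only by the shell command python3 -m pendant 'ROWS' [FORCE]. ROWS is JSON, a list of rows, each an object with "fingers": the opening, from 0 (shut) to 1 (fully open); "delta_pos": the shift along the tool's x, y, z in cm, a list of three; "spin": the turn about the tool's z in rad. A call has 1 to 5 rows; each row is the pose to reach, as a shift and turn from the pose commanded when the call began, along the tool's axes at that moment; what a row does not reach only later rows make up. A row lasts 1/8 s, in which the tool goes at most 62.5 mm and 10.7 degrees, less where a joint would pass 70% of its speed; a pose out of reach is approached as far as the arm can. A call with a gripper value outside its range is refused whole. The fingers move at their own pace and stop on an object; FORCE is the grip in N (left out, the last holds). Time passes only in rows, so rows that repeat a pose let the fingers close. It gives the time, the measured TCP pose, the force and the opening at its end, in the units of the state.
- read_state(): the state, without advancing time (a new reading comes with each control period).
- grab_frame(name): name is "side" or "top"; returns the picture (384x512x3 uint8, red, green, blue); there is no depth.
- camera_info(name): a dict with "vfov" (degrees; the focal length in pixels is half the picture's height over the tangent of half this angle, whatever the lens; pixels are square), "cx", "cy" (the principal point, pixels), "rvec" (rotation vector, rad) and "tvec" (3), from world to camera coordinates, as OpenCV has them. Camera axes: x right, y down, z forward; pixel columns grow to the right and rows downward; lengths in m; the calibration is good to about 2 mm. A picture is of the moment at which its call begins. camera_info takes no time and is no camera call.
- finish_job(): hands the job in, once; it reports no verdict.
The state is a dict: "clock": time; "q": joint angles; "joint_vel": joint speeds; "tau": joint torques, N m; "tcp_pos": TCP position; "ee_rot": TCP orientation; "wrist_force": force on the tool from outside, world axes, zero at the start; "ft_torque": the same for the moment, N m; "finger_gap": finger opening in m.
Only numpy, scipy, OpenCV 4.12 (cv2) and the standard library are available. Lean on these libraries where they do the work, as an engineer would, in place of code of your own. Each camera call takes 0.05 s, during which the arm holds its last target.

## Task

One of the three loose gears on the desk mat has as many teeth as the master gear on the grey check fixture. Lower that gear gently (do not drop it) over the bare test post next to the master, turned so that its teeth go into the master's gaps, until it lies flat and fully down in mesh with the master, and let go of it.

Things in the scene. Friction and masses are not known exactly. Their poses are not given: they have to be found in the camera images.
- gear8_mid (a point): The matching loose gear, bare steel, hub up: disc with 8 rounded teeth (10 mm wide, every 45 deg, one along its own +x), 84 mm over tips, 58 over roots, 16 thick; round hub 36 mm in diameter (grasp here, any direction) rising 32 mm above the disc; bore 22 mm right through; 0.2 kg. Point: on its axis, 24 mm above the underside; z up. Two like gears have 6 and 12 teeth.
- post_seat (a point): Foot of the bare steel test post on the grey fixture plate (100 x 190 mm, fixed): top of the 44 mm round seat, 4 mm above the plate, where the gear's underside must rest. Post 16 mm in diameter for 20 mm, then tapering to 4 mm at its tip, 36 mm above this point. Axes: the fixture's, z up; the master's axis lies 75 mm away along -y.
- master: Dark steel master gear on the fixture: 8 teeth, disc and teeth as the matching gear's; instead of a hub a cap 22 mm wide, 6 mm high. Spins freely about its upright axis, cannot come off. Origin: on its axis at its underside, level with post_seat; a tooth along its own +x. In mesh, on the line between the axes, a tooth of one faces a gap of the other, with 9 deg of play either way.
Not all that is in view belongs to the job. What is shaped like the part that bears gear8_mid but pink is not meant.

How it is judged:
By the outcome, as a careful person would: the job done as asked, in the order asked, and still so for the second after the job is handed in, with the robot touching nothing.
It also fails if it takes over 38 s, if anything falls off the work surface, if the arm or the gripper's body presses on something with over 40 N, if the wrist force passes 120 N, or if a joint passes its speed limit or range.

## Working session

There is one attempt and no reset: what is moved stays moved. The work goes in short steps, Python scripts to look and compute and a shell command to move; the robot and the scene stay as the last step left them, time stands still between calls to the robot, and variables do not carry over. Pictures are saved under pics/ and viewed, and the job is handed in when it is done.

```bash
ls; mkdir -p pics
python3 - <<'E'
from bench import *
import cv2
for n in("side","top"):
    f=grab_frame(n); cv2.imwrite(f"pics/{n}0.png",cv2.resize(f[:,:,::-1],None,fx=1.5,fy=1.5,interpolation=cv2.INTER_CUBIC)); cv2.imwrite(f"pics/{n}0raw.png",f[:,:,::-1]); print(camera_info(n))
print(read_state())
E
```

```text
pics
{'vfov': 53.76533857315438, 'cx': 256.7783187476008, 'cy': 191.5234814690545, 'rvec': array([ 2.08189823, -0.26839736,  0.14213817]), 'tvec': array([-0.5619871 ,  0.12510975,  0.68202801])}
{'vfov': 56.91847816720991, 'cx': 255.43080553097025, 'cy': 196.66318765882747, 'rvec': array([ 2.12972504, -2.06084464,  0.24325079]), 'tvec': array([-0.0043202 ,  0.56197519,  0.70531619])}
{'clock': 0.1, 'q': array([ 1.07546298,  0.42663674,  0.07386111,  1.60653228, -0.03410843,
        1.11078365, -0.06710038]), 'joint_vel': array([ 0.00079892, -0.00224822,  0.00104108, -0.00226526, -0.00041468,
       -0.00086193, -0.00093673]), 'tau': array([ 6.59323079e-03, -9.37466526e+01,  3.67616415e+00, -4.55042446e+01,
       -4.86526208e-02,  1.67338864e-02, -9.28120727e-06]), 'tcp_pos': array([ 0.22865433, -0.63468405,  0.20487243]), 'ee_rot': array([-5.34924107e-04,  9.85090660e-01,  1.72035139e-01, -1.29172522e-04]), 'wrist_force': array([ 0.47012756, -0.28208732, -0.26054136]), 'ft_torque': array([-0.0136751 ,  0.01227645, -0.00207407]), 'finger_gap': 0.09408590131459404}
```

View pics/side0.png

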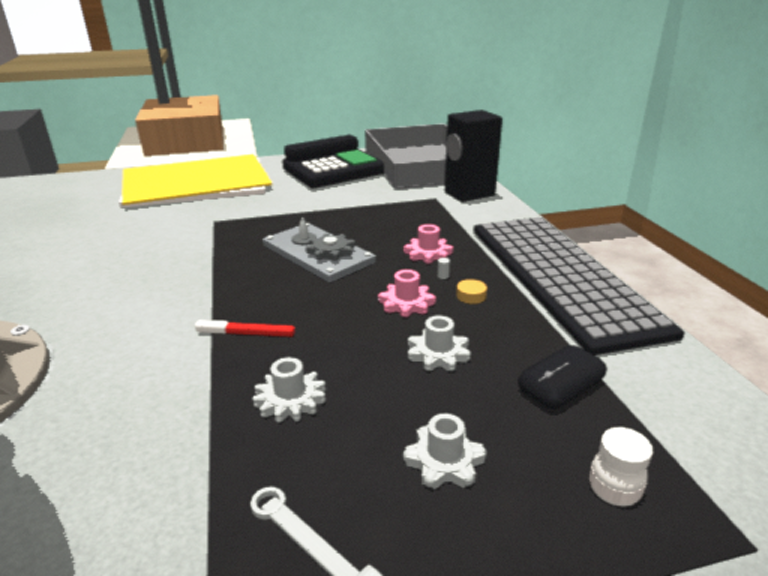

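View pics/top0.png

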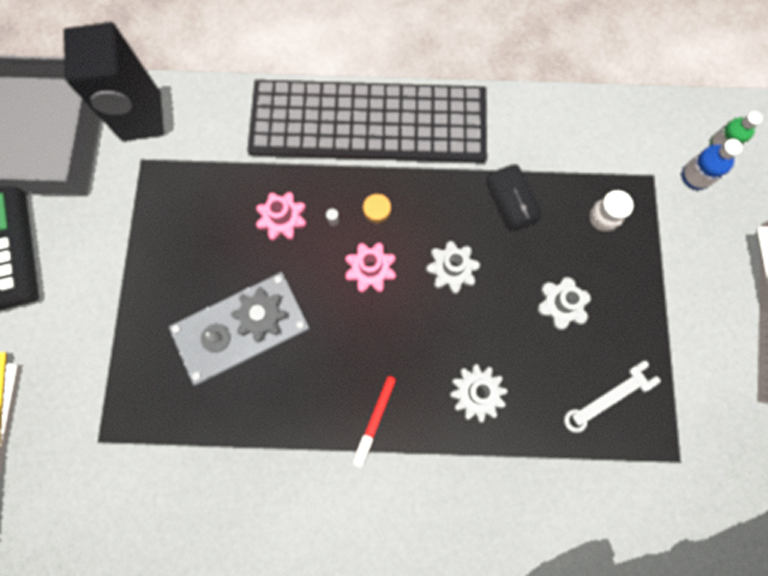

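The top view shows steel gears at about (453,266), (565,303) and (479,392) in 1.5x pixels, and the fixture at (240,328). The middle one looks like the 8-tooth gear. I'll zoom in to check.

Run:
```python
import cv2,numpy as np
a=cv2.imread('pics/top0raw.png')
def crop(x,y,w,h,s): return cv2.resize(a[y:y+h,x:x+w],None,fx=s,fy=s,interpolation=cv2.INTER_CUBIC)
c1=crop(275,155,60,46,6.6);c2=crop(105,175,110,85,6)
cv2.imwrite('pics/c1.png',crop(270,150,64,48,10));cv2.imwrite('pics/c2.png',crop(105,175,110,85,7))
```

```text
(no output)
```

View pics/c1.png

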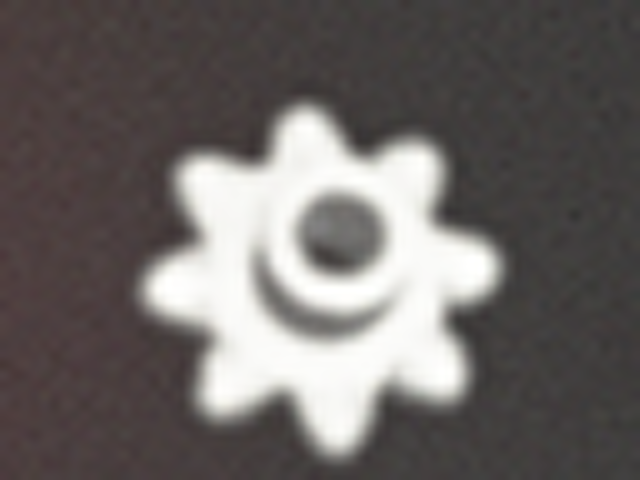

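View pics/c2.png

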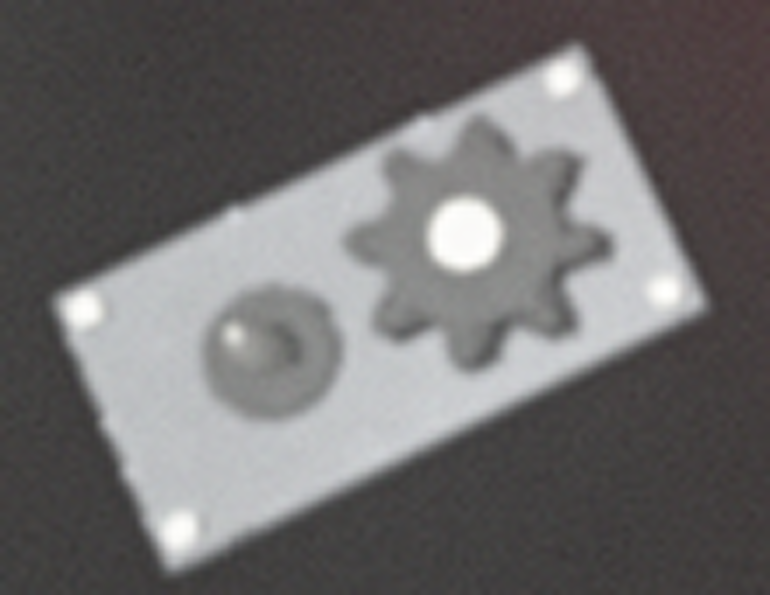

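Eight teeth are confirmed on the middle steel gear, and the hub is up. The master and the bare post's seat are also clear. Next are the side-view details for triangulation.

Run:
```python
import cv2,numpy as np
a=cv2.imread('pics/side0raw.png')
def crop(x,y,w,h,s): return cv2.resize(a[y:y+h,x:x+w],None,fx=s,fy=s,interpolation=cv2.INTER_CUBIC)
cv2.imwrite('pics/s1.png',crop(265,205,56,46,12));cv2.imwrite('pics/s2.png',crop(170,140,85,50,9))
```

```text
(no output)
```

View pics/s1.png

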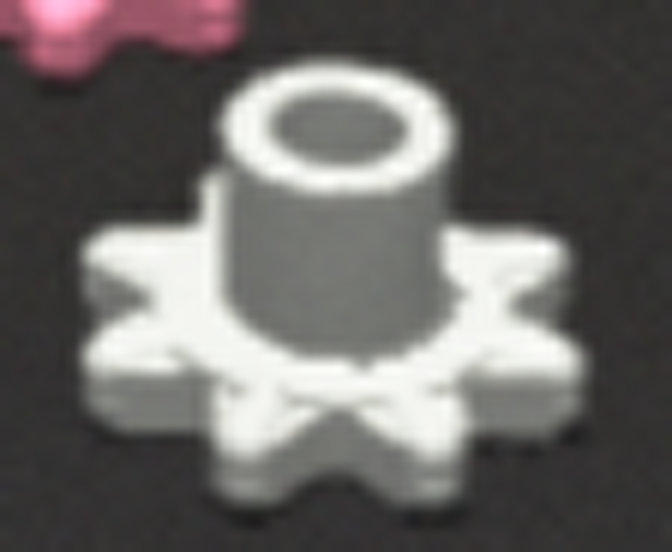

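View pics/s2.png

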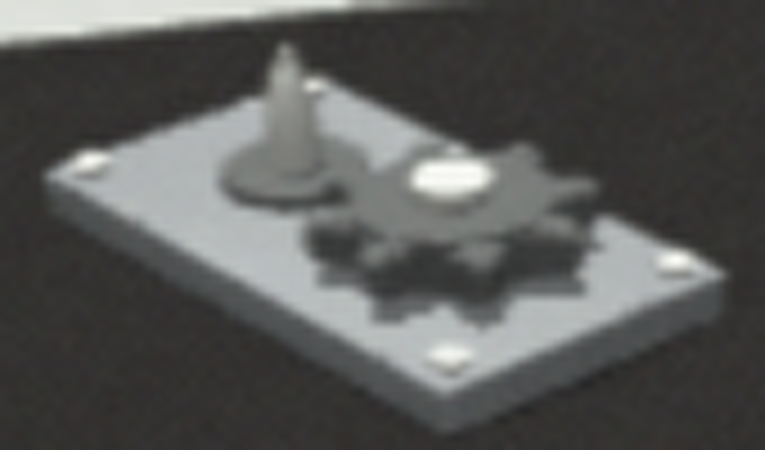

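```bash
cat > h.py <<'E'
import numpy as np,cv2
from bench import *
class Cam:
    def __init__(s,n):
        i=camera_info(n); f=192/np.tan(np.radians(i['vfov'])/2)
        s.K=np.array([[f,0,i['cx']],[0,f,i['cy']],[0,0,1]]); s.rv=i['rvec']; s.R=cv2.Rodrigues(i['rvec'])[0]; s.t=i['tvec']
        s.C=-s.R.T@s.t; s.P=s.K@np.c_[s.R,s.t]
    def ray(s,p):
        p=np.atleast_2d(p); return (np.c_[p,np.ones(len(p))]@np.linalg.inv(s.K).T)@s.R
    def plane(s,p,z):
        d=s.ray(p); return s.C+d*((z-s.C[2])/d[:,2])[:,None]
    def proj(s,X): return cv2.projectPoints(np.atleast_2d(np.float64(X)),s.rv,s.t,s.K,None)[0][:,0]
T=Cam('top');S=Cam('side')
def tri(pt,ps):
    X=cv2.triangulatePoints(T.P,S.P,np.float64(pt).reshape(2,1),np.float64(ps).reshape(2,1))[:,0]; X=X[:3]/X[3]
    return X, T.proj(X)[0]-pt, S.proj(X)[0]-ps
def up(u,o,s): return (np.float64(u)+.5)/s-.5+np.array(o)
E
python3 - <<'E'
from h import *
np.set_printoptions(precision=4,suppress=True)
print(T.C,S.C)
c1=lambda u:up(u,(270,150),10); c2=lambda u:up(u,(105,175),7); s1=lambda u:up(u,(265,205),12); s2=lambda u:up(u,(170,140),9)
for n,a,b in (('bore',c1((341,233)),s1((339,129))),('cap',c2((464,233)),s2((452,177))),('tip',c2((233,335)),s2((287,45))),('seat',c2((271,352)),s2((293,172)))): print(n,*tri(a,b))
print('bore z48',T.plane(c1((341,233)),.048),S.plane(s1((339,129)),.048))
# plate corner screws
for a,b in (((83,310),(91,163)),((562,77),(677,262)),((664,290),(449,357)),((179,530),(314,86))): 
  print(tri(c2(a),s2(b)))
tt=np.array([(305,103),(425,140),(502,268),(455,400),(338,460),(212,415),(140,290),(182,158)])
X=T.plane(c1(tt),.018); print(X)
(c,r)=cv2.minEnclosingCircle(X[:,:2].astype(np.float32));print(c,r)
E
```

```text
[0.3826 0.0086 0.8166] [ 0.4172 -0.6515  0.4451]
bore [ 0.6258 -0.0932  0.0492] [ 0.0644 -0.3933] [-0.3967  0.1406]
cap [0.5365 0.202  0.0424] [ 0.0339 -0.3982] [-0.3016  0.0817]
tip [0.4996 0.2661 0.0596] [ 0.0516 -0.8068] [-0.5713  0.1401]
seat [0.4993 0.2668 0.0194] [ 0.0113 -0.193 ] [-0.1407  0.0345]
bore z48 [[ 0.6252 -0.0932  0.048 ]] [[ 0.6273 -0.0912  0.048 ]]
(array([0.4752, 0.3293, 0.0082]), array([ 0.0125, 16.0829]), array([11.1579, -3.5488]))
(array([0.5949, 0.1798, 0.0191]), array([ 0.0344, -0.2924]), array([-0.2291,  0.0702]))
(array([0.5242, 0.1408, 0.0194]), array([ 0.026 , -0.3377]), array([-0.2746,  0.0721]))
(array([0.477 , 0.2846, 0.0371]), array([  1.6125, -17.1551]), array([-12.2582,   1.7327]))
[[ 0.6667 -0.0885  0.018 ]
 [ 0.6584 -0.117   0.018 ]
 [ 0.6274 -0.135   0.018 ]
 [ 0.5949 -0.1237  0.018 ]
 [ 0.5796 -0.0965  0.018 ]
 [ 0.5895 -0.0672  0.018 ]
 [ 0.6192 -0.05    0.018 ]
 [ 0.652  -0.0595  0.018 ]]
(0.6231724619865417, -0.09233351051807404) 0.043834056705236435
```

```bash
cat > phase.py <<'E'
from h import *
def phase(X,c,n=8):
    a=np.degrees(np.arctan2(X[:,1]-c[1],X[:,0]-c[0])); z=np.exp(1j*np.radians(a*n)).mean()
    return np.degrees(np.angle(z))/n, abs(z), np.sort(a)
E
python3 - <<'E'
from phase import *
np.set_printoptions(precision=4,suppress=True)
c1=lambda u:up(u,(270,150),10); c2=lambda u:up(u,(105,175),7); s2=lambda u:up(u,(170,140),9)
for a,b in (((83,310),(314,86)),((179,530),(91,163))): print(tri(c2(a),s2(b)))
tg=np.array([(305,103),(425,140),(502,268),(455,400),(338,460),(212,415),(140,290),(182,158)])
tm=np.array([(482,115),(578,160),(612,245),(573,333),(473,370),(386,338),(345,242),(390,155)])
Xg=T.plane(c1(tg),.017);Xm=T.plane(c2(tm),.036)
print(Xg.mean(0),phase(Xg,Xg.mean(0)),np.linalg.norm(Xg-Xg.mean(0),axis=1))
print(Xm.mean(0),phase(Xm,Xm.mean(0)),np.linalg.norm(Xm-Xm.mean(0),axis=1))
# contour version of gear
im=cv2.imread('pics/top0raw.png'); g=cv2.resize(cv2.cvtColor(im,cv2.COLOR_BGR2GRAY)[150:198,270:334],None,fx=8,fy=8,interpolation=cv2.INTER_CUBIC)
m=(g>150).astype(np.uint8); cs,_=cv2.findContours(m,cv2.RETR_EXTERNAL,cv2.CHAIN_APPROX_NONE); c=max(cs,key=cv2.contourArea)[:,0]
X=T.plane(up(c,(270,150),8),.017); 
cc=Xg.mean(0)
for _ in range(5):
  d=X-cc; r=np.hypot(d[:,0],d[:,1]); th=np.arctan2(d[:,1],d[:,0]); 
  o=np.argsort(th); R=np.interp(np.linspace(-np.pi,np.pi,721),th[o],r[o]); t=np.linspace(-np.pi,np.pi,721)
  cc=cc+2*np.array([(R*np.cos(t)).mean(),(R*np.sin(t)).mean(),0])
ph=np.degrees(np.angle((R*np.exp(8j*t)).mean()))/8
print('contour',cc,ph,R.min(),R.max())
cap=np.array([.5365,.2020]);seat=np.array([.4993,.2668]);d=seat-cap;al=np.degrees(np.arctan2(d[1],d[0]));print('alpha',al)
E
```

```text
(array([0.5126, 0.33  , 0.0182]), array([ 0.0527, -0.7922]), array([-0.5494,  0.1365]))
(array([0.4418, 0.2903, 0.0188]), array([ 0.0119, -0.467 ]), array([-0.3341,  0.0695]))
[ 0.6238 -0.0923  0.017 ] (np.float64(5.789105728188856), np.float64(0.9560155525991354), array([-174.3622, -132.1427,  -84.8028,  -35.3951,    4.8023,   48.8534,
         95.8128,  143.6957])) [0.0435 0.0429 0.043  0.0426 0.0441 0.0423 0.0424 0.0435]
[0.5335 0.1982 0.036 ] (np.float64(2.3950213084310095), np.float64(0.9743306845389844), array([-178.101 , -130.916 ,  -88.5641,  -45.6312,    4.0553,   48.1419,
         91.0277,  139.0946])) [0.0427 0.041  0.0424 0.0425 0.0407 0.0415 0.0433 0.0425]
contour [ 0.6241 -0.0926  0.017 ] 6.103722043178252 0.029605741442188332 0.04276895631125455
alpha 119.85901616492309
```

Seat at about (0.500, 0.267, 0.020), master axis at (0.536, 0.202), and the line between them at 119°. Gear axis is (0.625, -0.093) with tooth phase about 6° (mod 45). The distances agree with the sizes given (74.7 mm against 75 mm, tip radius 43 mm against 42 mm). Moving now.

```bash
cat > d.py <<'E'
import sys,numpy as np
from bench import *
from scipy.spatial.transform import Rotation as Ro
s=read_state(); q=s['ee_rot']; R=Ro.from_quat([q[1],q[2],q[3],q[0]]).as_matrix()
np.set_printoptions(precision=3,suppress=True)
yaw=np.degrees(np.arctan2(R[1,0],R[0,0]))
print('t',s['clock'],'tcp',s['tcp_pos'],'yaw',yaw,'tilt z',R[:,2],'q',s['q'],'F',s['wrist_force'],'gap',s['finger_gap'])
if len(sys.argv)>3: print('delta cm',100*R.T@(np.array(sys.argv[1:4],float)-s['tcp_pos']))
E
python3 -m pendant '[{"fingers":1,"delta_pos":[5,-3.4,0],"spin":0},{"fingers":1,"delta_pos":[10,-6.8,0],"spin":0},{"fingers":1,"delta_pos":[15,-10.2,0],"spin":0},{"fingers":1,"delta_pos":[20,-13.6,0],"spin":0},{"fingers":1,"delta_pos":[25,-17,0],"spin":0}]' 20; python3 d.py .625 -.0928 .1
```

```text
clock: 0.72
tcp_pos: [0.4072, -0.3885, 0.2054]
ee_rot: [-0.0, 0.985, 0.172, -0.0]
wrist_force: [1.0, -0.7, 0.8]
finger_gap: 0.0943
t 0.725 tcp [ 0.407 -0.389  0.205] yaw 19.809250648155547 tilt z [-0.  0. -1.] q [ 0.693  0.246 -0.053  1.857  0.015  1.039 -0.592] F [ 0.96  -0.684  0.772] gap 0.09427387465779474
delta cm [ 30.518 -20.441  10.542]
```

```bash
python3 -m pendant '[{"fingers":1,"delta_pos":[5,-3.4,0],"spin":0},{"fingers":1,"delta_pos":[10,-6.8,0],"spin":0},{"fingers":1,"delta_pos":[15,-10.2,0],"spin":0},{"fingers":1,"delta_pos":[20,-13.6,0],"spin":0},{"fingers":1,"delta_pos":[25,-17,2],"spin":0}]'; python3 -m pendant '[{"fingers":1,"delta_pos":[3,-2,2],"spin":0},{"fingers":1,"delta_pos":[5,-3.3,4],"spin":0},{"fingers":1,"delta_pos":[5,-3.3,4],"spin":0},{"fingers":1,"delta_pos":[5,-3.3,4],"spin":0}]';python3 d.py .625 -.0928 .026
```

```text
clock: 1.35
tcp_pos: [0.585, -0.1451, 0.1868]
ee_rot: [0.0, 0.985, 0.172, 0.001]
wrist_force: [0.6, -1.1, -0.2]
finger_gap: 0.0941
clock: 1.85
tcp_pos: [0.6188, -0.0994, 0.1461]
ee_rot: [0.0, 0.985, 0.172, -0.0]
wrist_force: [0.4, -0.3, 0.8]
finger_gap: 0.0937
t 1.85 tcp [ 0.619 -0.099  0.146] yaw 19.774327719047324 tilt z [-0. -0. -1.] q [ 0.221  0.414 -0.213  1.763  0.104  0.975 -1.258] F [ 0.361 -0.343  0.787] gap 0.09367574391168973
delta cm [ 0.809 -0.417 12.006]
```

```bash
python3 -m pendant '[{"fingers":1,"delta_pos":[0.8,-0.4,3],"spin":0},{"fingers":1,"delta_pos":[0.8,-0.4,7],"spin":0},{"fingers":1,"delta_pos":[0.8,-0.4,7],"spin":0}]'
python3 - <<'E'
from h import *
for n in("side","top"):
    f=grab_frame(n); cv2.imwrite(f"pics/{n}1.png",cv2.resize(f[:,:,::-1],None,fx=1.5,fy=1.5,interpolation=cv2.INTER_CUBIC))
f=grab_frame("side");cv2.imwrite("pics/s3.png",cv2.resize(f[150:270,230:390,::-1],None,fx=5,fy=5,interpolation=cv2.INTER_CUBIC))
E
python3 d.py .625 -.0928 .026
```

```text
clock: 2.22
tcp_pos: [0.6234, -0.0932, 0.0744]
ee_rot: [-0.0, 0.985, 0.171, -0.002]
wrist_force: [-0.2, 1.1, 0.2]
finger_gap: 0.0939
t 2.375 tcp [ 0.626 -0.093  0.078] yaw 19.75079727102919 tilt z [ 0.002 -0.    -1.   ] q [ 0.202  0.5   -0.206  1.8    0.131  0.853 -1.291] F [-0.109 -0.696  0.103] gap 0.09376971278485964
delta cm [-0.11  -0.057  5.187]
```

View pics/s3.png

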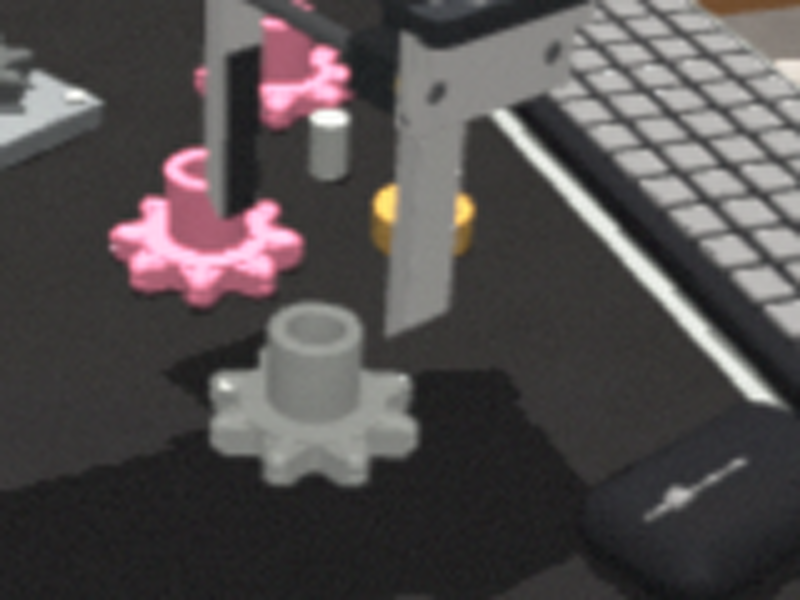

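View pics/top1.png

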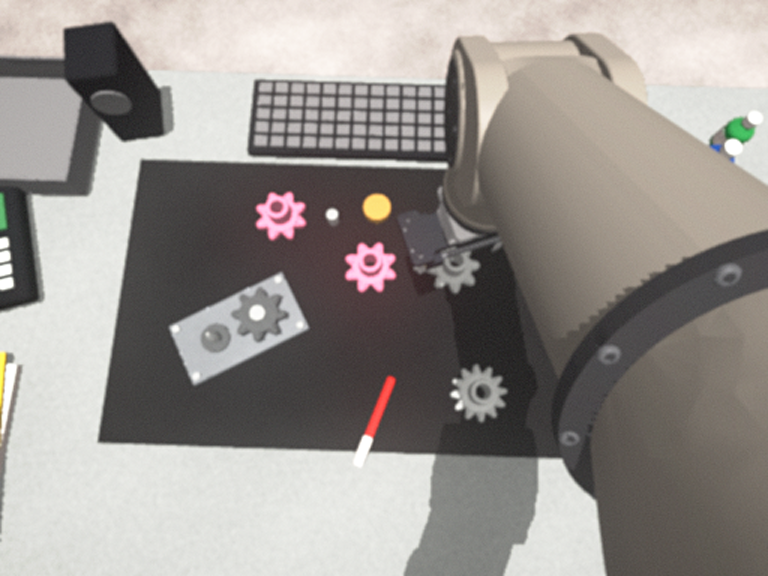

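The side view shows the fingers straddling the gear, with tips at about (228,212) and (415,328) in the crop and the hub top at (314,325). I'll check the TCP projection against that.

Run:
```python
from h import *
def c(X): return (S.proj(X)[0]-[230,150]+.5)*5-.5
y=np.array([.339,-.941,0]);x=np.array([.941,.339,0])
t=np.array([.626,-.093,.078])
print('tcp',c(t),'finger tips inner',c(t+.047*y),c(t-.047*y),'outer back edges',c(t+.0595*y+.008*x),c(t+.0595*y-.008*x),c(t-.0595*y-.008*x), 'hub',c([.625,-.0928,.049]))
```

```text
tcp [317.30694203 263.55564378] finger tips inner [402.0210195  321.38593847] [240.42226476 211.07011036] outer back edges [443.36756153 330.37848989] [408.47351157 345.252011  ] [204.56945809 203.79519226] hub [311.59621166 329.35234559]
```

```bash
python3 -m pendant '[{"fingers":1,"delta_pos":[0,0,3],"spin":0},{"fingers":1,"delta_pos":[0,0,5],"spin":0},{"fingers":1,"delta_pos":[0,0,5],"spin":0},{"fingers":1,"delta_pos":[0,0,5],"spin":0}]' 25;python3 d.py .625 -.0928 .026
```

```text
clock: 2.88
tcp_pos: [0.6259, -0.0922, 0.0269]
ee_rot: [0.0, 0.985, 0.172, 0.0]
wrist_force: [-0.1, 0.6, -0.2]
finger_gap: 0.0939
t 2.875 tcp [ 0.626 -0.092  0.027] yaw 19.804039628225574 tilt z [ 0.001 -0.    -1.   ] q [ 0.193  0.565 -0.196  1.827  0.151  0.763 -1.308] F [-0.09   0.61  -0.177] gap 0.09389428629043596
delta cm [-0.108  0.027  0.086]
```

```bash
python3 -m pendant '[{"fingers":0.5,"delta_pos":[0,0,0],"spin":0},{"fingers":0.3,"delta_pos":[0,0,0],"spin":0},{"fingers":0.3,"delta_pos":[0,0,0],"spin":0},{"fingers":0.3,"delta_pos":[0,0,0],"spin":0},{"fingers":0.3,"delta_pos":[0,0,0],"spin":0}]' 25
python3 -m pendant '[{"fingers":0.2,"delta_pos":[0,0,0],"spin":0},{"fingers":0.2,"delta_pos":[0,0,0],"spin":0},{"fingers":0.2,"delta_pos":[0,0,0],"spin":0}]';python3 d.py
```

```text
clock: 3.5
tcp_pos: [0.6253, -0.0921, 0.0259]
ee_rot: [-0.0, 0.985, 0.172, -0.0]
wrist_force: [-0.2, 0.1, -0.1]
finger_gap: 0.0475
clock: 3.88
tcp_pos: [0.6254, -0.0922, 0.0259]
ee_rot: [0.0, 0.985, 0.172, 0.0]
wrist_force: [-0.3, -0.5, 0.1]
finger_gap: 0.0362
t 3.875 tcp [ 0.625 -0.092  0.026] yaw 19.80908599660083 tilt z [ 0. -0. -1.] q [ 0.192  0.566 -0.195  1.827  0.151  0.762 -1.308] F [-0.297 -0.48   0.136] gap 0.03624252326898408
```

Gripped: gap 36.2 mm, which matches the hub. Lift and look.

```bash
python3 -m pendant '[{"fingers":0.2,"delta_pos":[0,0,-1],"spin":0},{"fingers":0.2,"delta_pos":[0,0,-4],"spin":0},{"fingers":0.2,"delta_pos":[0,0,-8],"spin":0},{"fingers":0.2,"delta_pos":[0,0,-11],"spin":0},{"fingers":0.2,"delta_pos":[0,0,-11],"spin":0}]' 25; python3 d.py .5 .2673 .13
python3 - <<'E'
from h import *
f=grab_frame("side");cv2.imwrite("pics/s4.png",cv2.resize(f[110:230,230:390,::-1],None,fx=5,fy=5,interpolation=cv2.INTER_CUBIC))
E
```

```text
clock: 4.5
tcp_pos: [0.6266, -0.0922, 0.1387]
ee_rot: [0.001, 0.985, 0.172, 0.002]
wrist_force: [-0.5, -0.0, -2.7]
finger_gap: 0.036
t 4.5 tcp [ 0.627 -0.092  0.139] yaw 19.805871244415396 tilt z [ 0.004 -0.    -1.   ] q [ 0.21   0.43  -0.216  1.758  0.109  0.962 -1.274] F [-0.544 -0.033 -2.658] gap 0.03602135660377925
delta cm [  0.267 -38.113   0.801]
```

View pics/s4.png

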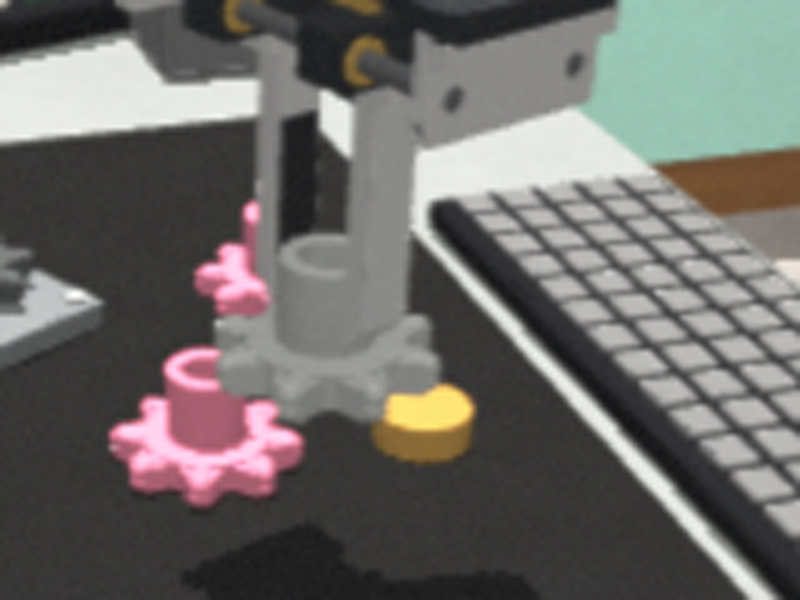

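The gear hangs level, with the hub at about (325,245) in the crop. Carry it to above the post.

```bash
python3 -m pendant '[{"fingers":0.2,"delta_pos":[0,-3,0],"spin":0},{"fingers":0.2,"delta_pos":[0,-8,0],"spin":-0.1},{"fingers":0.2,"delta_pos":[0,-13,0],"spin":-0.2},{"fingers":0.2,"delta_pos":[0,-18,0],"spin":-0.3},{"fingers":0.2,"delta_pos":[0,-23,0],"spin":-0.4}]' 25; python3 d.py .5 .2673 .13
```

```text
clock: 5.18
tcp_pos: [0.5458, 0.1254, 0.1346]
ee_rot: [-0.0, 0.931, 0.366, -0.001]
wrist_force: [0.8, 0.1, -2.3]
finger_gap: 0.0359
t 5.175 tcp [0.546 0.125 0.135] yaw 42.922349589107725 tilt z [-0.002 -0.    -1.   ] q [-0.025  0.344 -0.383  1.914  0.159  0.915 -1.307] F [ 0.826  0.07  -2.292] gap 0.035920864169083695
delta cm [  6.308 -13.506   0.462]
```

```bash
python3 -m pendant '[{"fingers":0.2,"delta_pos":[2,-4.5,0],"spin":-0.08},{"fingers":0.2,"delta_pos":[4,-9,0],"spin":-0.08},{"fingers":0.2,"delta_pos":[6,-13,0],"spin":-0.08},{"fingers":0.2,"delta_pos":[6.3,-13.4,0],"spin":-0.08},{"fingers":0.2,"delta_pos":[6.3,-13.4,0],"spin":-0.08}]' 25
python3 - <<'E'
from h import *
for n in("side","top"):
    f=grab_frame(n); cv2.imwrite(f"pics/{n}5raw.png",f[:,:,::-1])
    g=f[70:200,130:290,::-1] if n=="side" else f[140:265,85:245,::-1]
    cv2.imwrite(f"pics/{n}5.png",cv2.resize(g,None,fx=4.5,fy=4.5,interpolation=cv2.INTER_CUBIC))
E
python3 d.py .5 .2673 .13
```

```text
clock: 5.8
tcp_pos: [0.5022, 0.265, 0.1348]
ee_rot: [0.0, 0.916, 0.402, -0.001]
wrist_force: [0.0, -0.2, -2.0]
finger_gap: 0.0359
t 5.9 tcp [0.503 0.264 0.135] yaw 47.225729020219006 tilt z [-0.001 -0.001 -1.   ] q [-0.231  0.363 -0.447  1.894  0.193  0.928 -1.517] F [ 0.628 -0.361 -2.305] gap 0.0360973338116521
delta cm [ 0.049 -0.44   0.522]
```

View pics/side5.png

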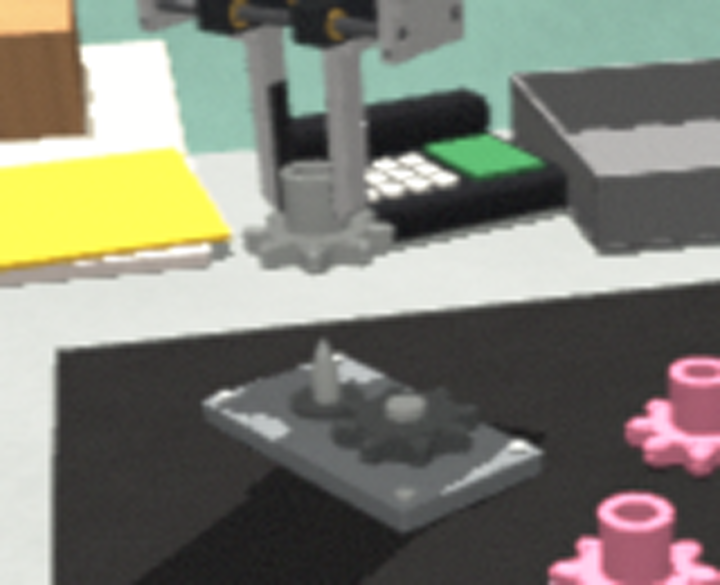

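View pics/top5.png

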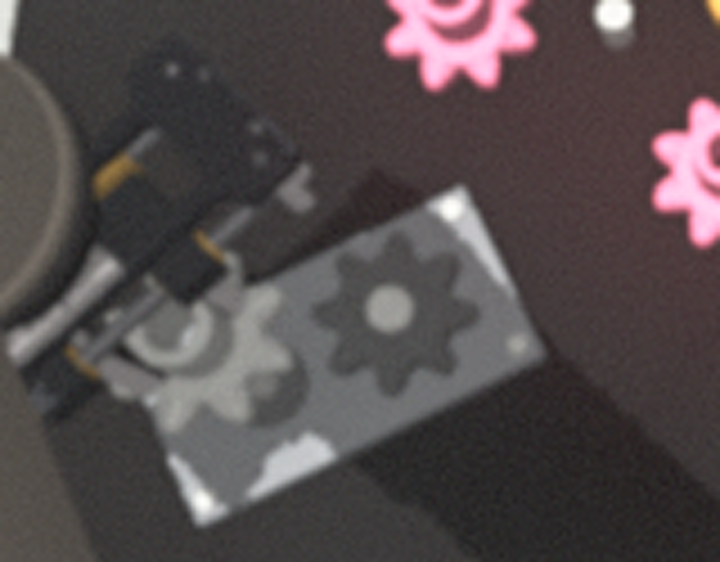

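Run:
```python
import cv2
a=cv2.imread('pics/top5raw.png');b=cv2.imread('pics/side5raw.png')
cv2.imwrite('pics/t6.png',cv2.resize(a[185:235,95:195],None,fx=8,fy=8,interpolation=cv2.INTER_CUBIC))
cv2.imwrite('pics/s6.png',cv2.resize(b[95:180,175:245],None,fx=7,fy=7,interpolation=cv2.INTER_CUBIC))
```

```text
(no output)
```

View pics/t6.png

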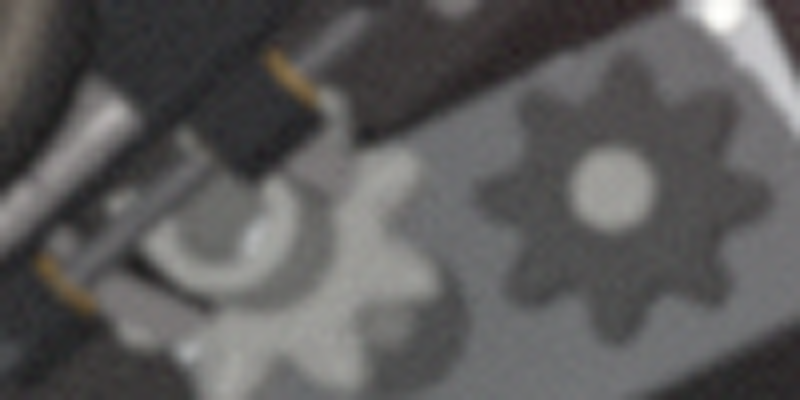

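View pics/s6.png

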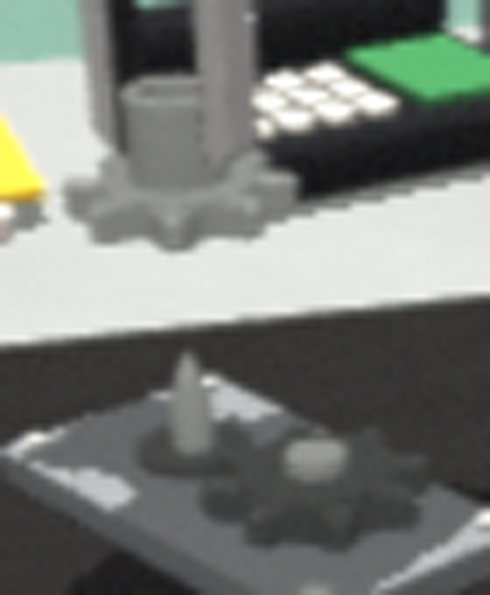

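Run:
```python
from phase import *
np.set_printoptions(precision=4,suppress=True)
t6=lambda u:up(u,(95,185),8)
def t6i(X): return (T.proj(X)-[95,185]+.5)*8-.5
def s6i(X): return (S.proj(X)-[175,95]+.5)*7-.5
tm=np.array([(630,55),(730,95),(770,192),(720,300),(617,345),(520,300),(478,190),(527,100)])
for z in (.036,.030,.020):
  X=T.plane(t6(tm),z);print(z,X.mean(0),phase(X,X.mean(0)),np.linalg.norm(X-X.mean(0),axis=1).mean())
print('cap',T.plane(t6((613,188)),.042))
s=read_state();p=s['tcp_pos'];print(p)
hub=p+[0,0,.023]
print('hub top from top view',T.plane(t6((222,228)),hub[2]))
tg=np.array([(415,158),(435,287),(350,383),(215,390)]);X=T.plane(t6(tg),p[2]-.009)
for c in (p,T.plane(t6((222,228)),hub[2])[0]): print('gear',phase(X,c),np.linalg.norm((X-c)[:,:2],axis=1))
a=np.linspace(0,2*np.pi,73);ring=np.c_[np.cos(a),np.sin(a),0*a]
q=s6i(hub+.018*ring);print('side hub ring x',q[:,0].min(),q[:,0].max(),'y',q[:,1].min(),q[:,1].max())
q=s6i(p-[0,0,.009]+.042*ring);print('side disc top',q[:,0].min(),q[:,0].max())
for c in ([.5,.2673],):
  print('post tip/seat side',s6i([*c,.056]),s6i([*c,.020]),'top seat',t6i([*c,.02]))
  q=s6i(np.array([*c,.02])+.022*ring);print(q.min(0),q.max(0))
```

```text
0.036 [0.5342 0.1995 0.036 ] (np.float64(2.3180047789871954), np.float64(0.9803750130707467), array([-177.6652, -134.2434,  -86.4086,  -42.2995,    2.6247,   48.0898,
         89.3901,  138.9865])) 0.04088764740133764
0.03 [0.5354 0.201  0.03  ] (np.float64(2.3180047789872207), np.float64(0.980375013070746), array([-177.6652, -134.2434,  -86.4086,  -42.2995,    2.6247,   48.0898,
         89.3901,  138.9865])) 0.0412019244020456
0.02 [0.5373 0.2034 0.02  ] (np.float64(2.3180047789871914), np.float64(0.9803750130707461), array([-177.6652, -134.2434,  -86.4086,  -42.2995,    2.6247,   48.0898,
         89.3901,  138.9865])) 0.041725719403225475
cap [[0.5353 0.2013 0.042 ]]
[0.5029 0.264  0.1352]
hub top from top view [[0.4997 0.2639 0.1582]]
gear (np.float64(-12.692856392443257), np.float64(0.9844308168677661), array([-145.9134, -104.0704,  -57.093 ,  166.3127])) [0.04   0.0432 0.0421 0.0388]
gear (np.float64(-10.372002254071607), np.float64(0.9287552765946037), array([-143.4407,  -99.9246,  -53.3382,  164.9382])) [0.0418 0.0425 0.0395 0.0357]
side hub ring x 119.09580382411173 222.489146247021 y 76.0436714780601 107.84869715585656
side disc top 59.35805123770888 296.6778969120551
post tip/seat side [[185.5682 358.6328]] [[193.4545 446.8377]] top seat [[387.8802 317.8916]]
[134.6854 422.5075] [251.9484 472.1105]
```

The gear's tooth phase measures about 33° against a target of 33.5°. Its pose matches the TCP to about 1 mm in the side view. Next is the lateral correction and part of the descent.

```bash
python3 -m pendant '[{"fingers":0.2,"delta_pos":[0.05,-0.4,0],"spin":0},{"fingers":0.2,"delta_pos":[0.05,-0.4,2],"spin":0},{"fingers":0.2,"delta_pos":[0.05,-0.4,3.5],"spin":0},{"fingers":0.2,"delta_pos":[0.05,-0.4,3.5],"spin":0},{"fingers":0.2,"delta_pos":[0.05,-0.4,3.5],"spin":0}]' 25
python3 - <<'E'
from h import *
for n in("side","top"):
    f=grab_frame(n)
    g=f[95:180,165:265,::-1] if n=="side" else f[180:240,90:190,::-1]
    cv2.imwrite(f"pics/{n}7.png",cv2.resize(g,None,fx=6,fy=6,interpolation=cv2.INTER_CUBIC))
E
python3 d.py .5 .2673 .1
```

```text
clock: 6.52
tcp_pos: [0.5003, 0.2686, 0.1013]
ee_rot: [-0.0, 0.916, 0.401, 0.0]
wrist_force: [0.5, 0.4, -1.0]
finger_gap: 0.036
t 6.625 tcp [0.5   0.269 0.101] yaw 47.305860493516896 tilt z [ 0.001  0.    -1.   ] q [-0.251  0.404 -0.439  1.922  0.222  0.862 -1.549] F [ 0.1   -0.024 -2.351] gap 0.03598253606306233
delta cm [-0.135  0.062  0.148]
```

View pics/side7.png

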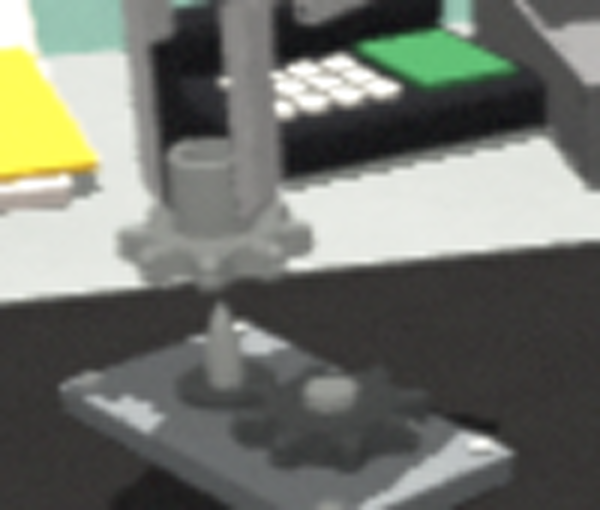

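View pics/top7.png

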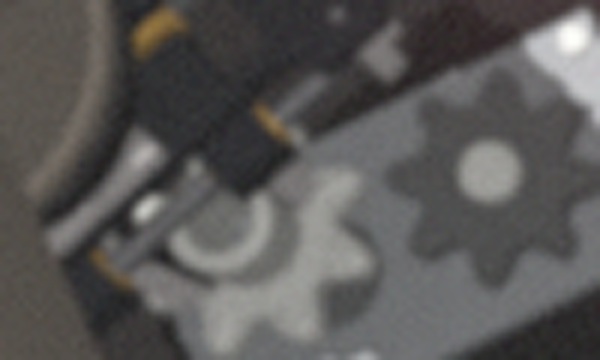

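In the side view the disc centre (215,240) lies on the post's axis extended upward (tip 219,305). Descend.

```bash
python3 -m pendant '[{"fingers":0.2,"delta_pos":[-0.1,0.05,1],"spin":0},{"fingers":0.2,"delta_pos":[-0.1,0.05,2],"spin":0},{"fingers":0.2,"delta_pos":[-0.1,0.05,2.8],"spin":0},{"fingers":0.2,"delta_pos":[-0.1,0.05,2.8],"spin":0}]' 25;python3 d.py .5 .2673 .045;  python3 - <<'E'
from h import *
for n in("side","top"):
    f=grab_frame(n)
    g=f[95:180,165:265,::-1] if n=="side" else f[180:240,90:190,::-1]
    cv2.imwrite(f"pics/{n}8.png",cv2.resize(g,None,fx=6,fy=6,interpolation=cv2.INTER_CUBIC))
E
```

```text
clock: 7.12
tcp_pos: [0.4993, 0.2672, 0.072]
ee_rot: [-0.0, 0.916, 0.401, -0.001]
wrist_force: [-0.6, -0.2, -2.8]
finger_gap: 0.0357
t 7.125 tcp [0.499 0.267 0.072] yaw 47.320230152120736 tilt z [-0.001 -0.001 -1.   ] q [-0.262  0.442 -0.426  1.944  0.247  0.808 -1.569] F [-0.607 -0.225 -2.837] gap 0.035733030058086424
delta cm [0.056 0.047 2.697]
```

View pics/side8.png

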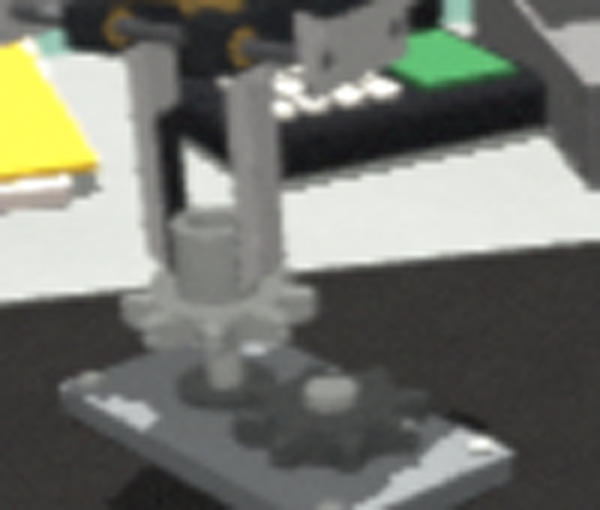

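View pics/top8.png

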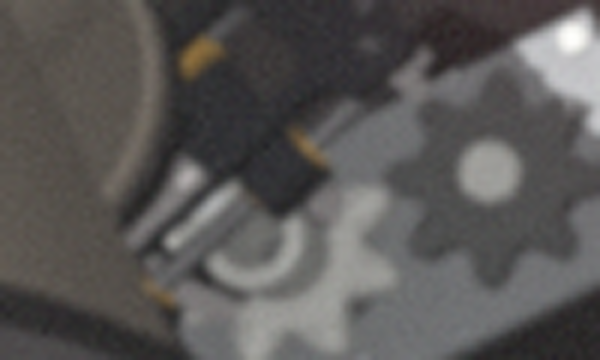

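The post is in the bore and there is no contact force. Continue gently.

```bash
python3 -m pendant '[{"fingers":0.2,"delta_pos":[0.05,0.05,0.4],"spin":0},{"fingers":0.2,"delta_pos":[0.05,0.05,0.8],"spin":0},{"fingers":0.2,"delta_pos":[0.05,0.05,1.2],"spin":0},{"fingers":0.2,"delta_pos":[0.05,0.05,1.2],"spin":0}]' 25;python3 d.py .5 .2673 .045
```

```text
clock: 7.72
tcp_pos: [0.5003, 0.2674, 0.0605]
ee_rot: [-0.0, 0.916, 0.401, -0.0]
wrist_force: [0.3, 0.4, -2.2]
finger_gap: 0.0358
t 7.725 tcp [0.5   0.267 0.061] yaw 47.31440193558135 tilt z [-0. -0. -1.] q [-0.267  0.458 -0.42   1.95   0.258  0.786 -1.577] F [ 0.341  0.412 -2.179] gap 0.03581369082854208
delta cm [-0.025 -0.017  1.552]
```

```bash
python3 -m pendant '[{"fingers":0.2,"delta_pos":[0,0,0.2],"spin":0},{"fingers":0.2,"delta_pos":[0,0,0.4],"spin":0},{"fingers":0.2,"delta_pos":[0,0,0.6],"spin":0},{"fingers":0.2,"delta_pos":[0,0,0.6],"spin":0}]' 25;python3 d.py .5 .2673 .045;  python3 - <<'E'
from h import *
for n in("side","top"):
    f=grab_frame(n)
    g=f[95:180,165:265,::-1] if n=="side" else f[180:240,90:190,::-1]
    cv2.imwrite(f"pics/{n}9.png",cv2.resize(g,None,fx=6,fy=6,interpolation=cv2.INTER_CUBIC))
E
```

```text
clock: 8.22
tcp_pos: [0.5004, 0.2674, 0.0547]
ee_rot: [-0.0, 0.916, 0.401, -0.0]
wrist_force: [0.5, 0.6, -2.3]
finger_gap: 0.0357
t 8.225 tcp [0.5   0.267 0.055] yaw 47.30884037837835 tilt z [-0. -0. -1.] q [-0.27   0.466 -0.417  1.953  0.263  0.775 -1.582] F [ 0.452  0.554 -2.342] gap 0.03572192775063673
delta cm [-0.039 -0.025  0.973]
```

View pics/side9.png

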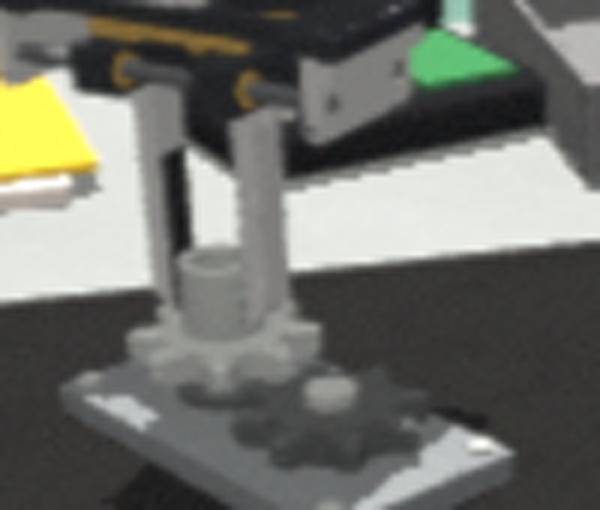

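View pics/top9.png

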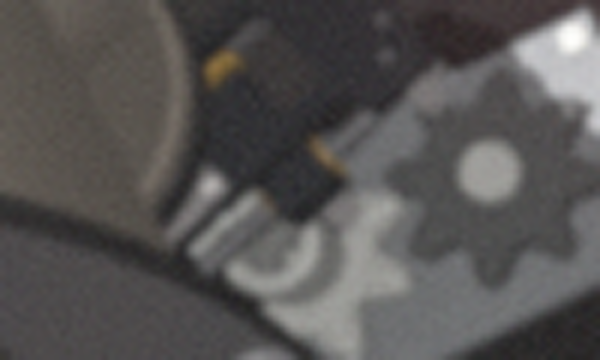

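Parallax aside, the phases agree: gear tooth at -57° and master gap at 114.8°, both offset the same way from the line. There is still no contact force. Continue.

```bash
python3 -m pendant '[{"fingers":0.2,"delta_pos":[0,0,0.15],"spin":0},{"fingers":0.2,"delta_pos":[0,0,0.3],"spin":0},{"fingers":0.2,"delta_pos":[0,0,0.45],"spin":0},{"fingers":0.2,"delta_pos":[0,0,0.6],"spin":0}]' 25;python3 d.py .5 .2673 .045
```

```text
clock: 8.82
tcp_pos: [0.5005, 0.2675, 0.0488]
ee_rot: [-0.0, 0.916, 0.401, 0.0]
wrist_force: [-0.1, -0.1, -3.4]
finger_gap: 0.036
t 8.825 tcp [0.501 0.267 0.049] yaw 47.30937695151396 tilt z [ 0.  0. -1.] q [-0.273  0.475 -0.414  1.956  0.269  0.764 -1.587] F [-0.062 -0.101 -3.4  ] gap 0.03597857266210685
delta cm [-0.048 -0.028  0.378]
```

```bash
python3 -m pendant '[{"fingers":0.2,"delta_pos":[0,0,0.1],"spin":0},{"fingers":0.2,"delta_pos":[0,0,0.2],"spin":0},{"fingers":0.2,"delta_pos":[0,0,0.2],"spin":0}]' 25;python3 -m pendant '[{"fingers":0.2,"delta_pos":[0,0,0.1],"spin":0},{"fingers":0.2,"delta_pos":[0,0,0.1],"spin":0}]' ;python3 d.py .5 .2673 .045
```

```text
clock: 9.2
tcp_pos: [0.5005, 0.2675, 0.0468]
ee_rot: [-0.0, 0.916, 0.401, -0.0]
wrist_force: [0.0, -0.4, -2.4]
finger_gap: 0.0359
clock: 9.45
tcp_pos: [0.5005, 0.2675, 0.0458]
ee_rot: [-0.0, 0.916, 0.401, -0.0]
wrist_force: [1.0, 0.2, -2.9]
finger_gap: 0.0359
t 9.45 tcp [0.5   0.267 0.046] yaw 47.31440751791651 tilt z [-0.  0. -1.] q [-0.274  0.479 -0.412  1.958  0.272  0.758 -1.589] F [ 0.964  0.179 -2.905] gap 0.03589855660229413
delta cm [-0.047 -0.023  0.085]
```

```bash
python3 -m pendant '[{"fingers":0.2,"delta_pos":[0,0,0.05],"spin":0},{"fingers":0.2,"delta_pos":[0,0,0.05],"spin":0}]' 25;python3 -m pendant '[{"fingers":0.2,"delta_pos":[0,0,0.05],"spin":0},{"fingers":0.2,"delta_pos":[0,0,0.05],"spin":0}]' ;python3 -m pendant '[{"fingers":0.2,"delta_pos":[0,0,0.05],"spin":0},{"fingers":0.2,"delta_pos":[0,0,0.05],"spin":0}]' ;python3 - <<'E'
from h import *
for n in("side","top"):
    f=grab_frame(n)
    g=f[95:180,165:265,::-1] if n=="side" else f[180:240,90:190,::-1]
    cv2.imwrite(f"pics/{n}10.png",cv2.resize(g,None,fx=6,fy=6,interpolation=cv2.INTER_CUBIC))
E
```

```text
clock: 9.7
tcp_pos: [0.5005, 0.2675, 0.0454]
ee_rot: [-0.0, 0.916, 0.401, -0.0]
wrist_force: [0.5, 0.0, -2.1]
finger_gap: 0.0362
clock: 9.95
tcp_pos: [0.5006, 0.2675, 0.0449]
ee_rot: [-0.0, 0.916, 0.401, 0.0]
wrist_force: [0.0, 1.2, -1.5]
finger_gap: 0.0359
clock: 10.2
tcp_pos: [0.5006, 0.2675, 0.0448]
ee_rot: [0.0, 0.916, 0.401, 0.0]
wrist_force: [-0.9, -1.7, 6.4]
finger_gap: 0.0361
```

View pics/side10.png

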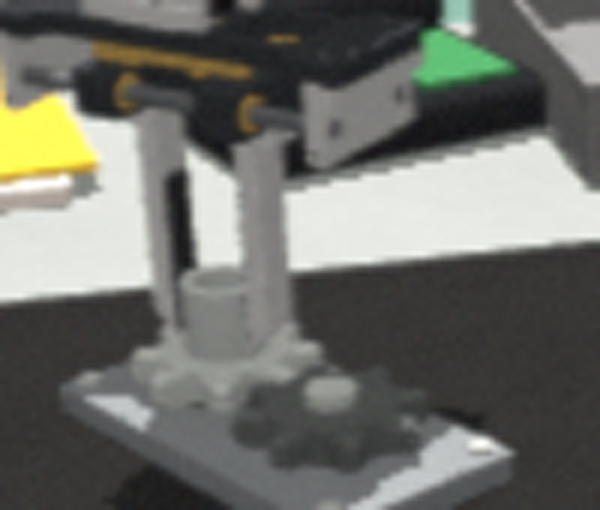

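View pics/top10.png

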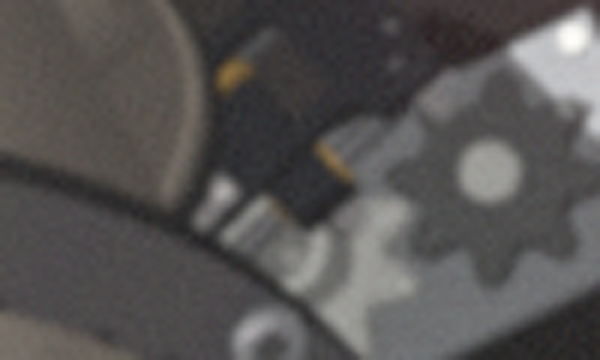

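Contact at TCP z 0.0448 (force up about 8 N), which is the expected seat height. The discs look level in the side view. Release.

```bash
python3 -m pendant '[{"fingers":0.42,"delta_pos":[0,0,0],"spin":0},{"fingers":0.5,"delta_pos":[0,0,0],"spin":0},{"fingers":0.6,"delta_pos":[0,0,0],"spin":0},{"fingers":0.6,"delta_pos":[0,0,0],"spin":0}]' ;python3 -m pendant '[{"fingers":0.6,"delta_pos":[0,0,-1],"spin":0},{"fingers":0.6,"delta_pos":[0,0,-4],"spin":0},{"fingers":0.6,"delta_pos":[0,0,-8],"spin":0},{"fingers":0.6,"delta_pos":[0,0,-12],"spin":0},{"fingers":0.6,"delta_pos":[0,0,-14],"spin":0}]'; python3 d.py .5 -.2 .2
```

```text
clock: 10.8
tcp_pos: [0.5005, 0.2675, 0.0443]
ee_rot: [-0.0, 0.916, 0.401, -0.0]
wrist_force: [0.6, 0.1, -0.0]
finger_gap: 0.0563
clock: 11.42
tcp_pos: [0.5011, 0.268, 0.1874]
ee_rot: [-0.0, 0.916, 0.401, 0.002]
wrist_force: [-0.7, -0.3, 0.5]
finger_gap: 0.0564
t 11.425 tcp [0.501 0.268 0.187] yaw 47.31609928220741 tilt z [ 0.003  0.001 -1.   ] q [-0.219  0.304 -0.465  1.847  0.159  1.024 -1.493] F [-0.652 -0.313  0.455] gap 0.05636135868678295
delta cm [-34.475  31.649  -1.329]
```

Move the arm aside so the top camera can see.

```bash
python3 -m pendant '[{"fingers":0.6,"delta_pos":[-4,4,0],"spin":0},{"fingers":0.6,"delta_pos":[-8,8,0],"spin":0},{"fingers":0.6,"delta_pos":[-12,12,0],"spin":0},{"fingers":0.6,"delta_pos":[-16,16,0],"spin":0},{"fingers":0.6,"delta_pos":[-20,20,0],"spin":0}]' ; python3 -m pendant '[{"fingers":0.6,"delta_pos":[0,0,0],"spin":0}]'
python3 - <<'E'
from h import *
for n in("side","top"):
    f=grab_frame(n);cv2.imwrite(f"pics/{n}11raw.png",f[:,:,::-1])
    g=f[110:185,165:265,::-1] if n=="side" else f[175:260,105:215,::-1]
    cv2.imwrite(f"pics/{n}11.png",cv2.resize(g,None,fx=7,fy=7,interpolation=cv2.INTER_CUBIC))
E
```

```text
clock: 12.05
tcp_pos: [0.5119, -0.0169, 0.1853]
ee_rot: [0.0, 0.916, 0.401, 0.001]
wrist_force: [0.9, 0.4, -0.4]
finger_gap: 0.0562
clock: 12.18
tcp_pos: [0.5118, -0.0195, 0.185]
ee_rot: [0.001, 0.917, 0.398, 0.0]
wrist_force: [-0.6, 1.1, 0.0]
finger_gap: 0.0565
```

View pics/side11.png

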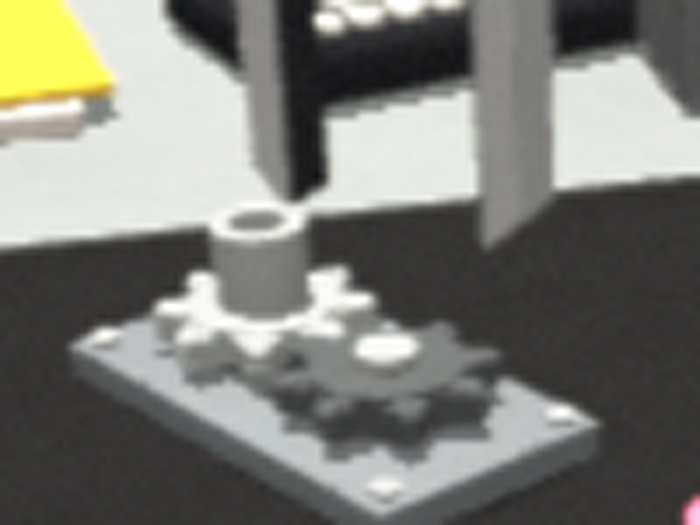

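View pics/top11.png

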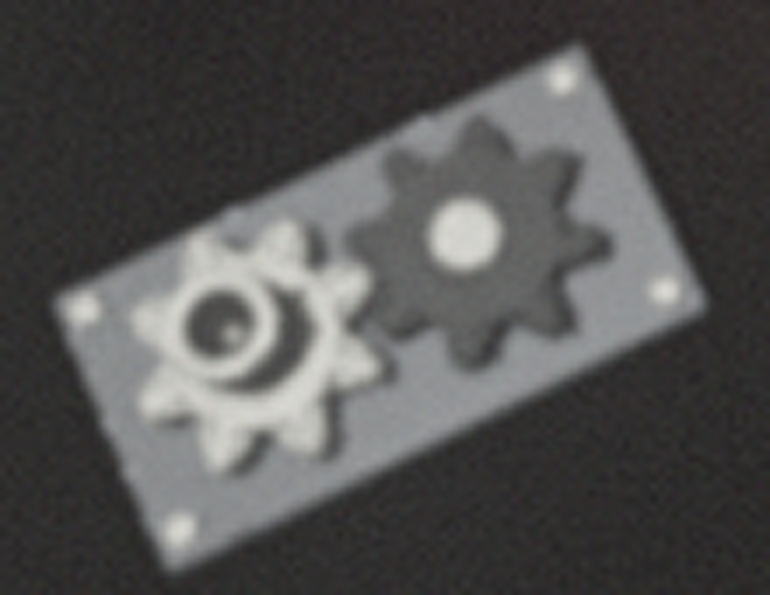

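The pictures show the gear flat on the post, teeth interlocked with the master. The hub bore is at (225,325) in the top crop and (259,221) in the side crop. Height check next:

Run:
```python
from phase import *
np.set_printoptions(precision=4,suppress=True)
t=lambda u:up(u,(105,175),7); s=lambda u:up(u,(165,110),7)
print('hub',tri(t((225,324)),s((259,221))),'cap',tri(t((464,233)),s((387,349))))
tg=np.array([(203,235),(287,225),(362,280),(375,370),(315,455),(220,468),(148,408),(140,320)])
X=T.plane(t(tg),.036);print(X.mean(0),phase(X,X.mean(0)),np.linalg.norm(X-X.mean(0),axis=1))
```

```text
hub (array([0.501 , 0.2657, 0.0692]), array([ 0.0404, -0.6202]), array([-0.436 ,  0.1082])) cap (array([0.5367, 0.2022, 0.0418]), array([ 0.0351, -0.4113]), array([-0.3116,  0.0844]))
[0.4987 0.2664 0.036 ] (np.float64(-10.794899509903017), np.float64(0.9759146463526335), array([-147.1354, -100.2203,  -55.3056,   -8.3106,   31.0187,   80.1135,
        123.7183,  169.7033])) [0.0406 0.0394 0.0384 0.0391 0.041  0.0401 0.0385 0.0384]
```

```bash
python3 -c "
from bench import *
print(finish_job())"
```

```text
the job is handed in; nothing more can be done
None
```

The 8-tooth steel gear is seated on the bare test post in mesh with the master, released, and the job is handed in. I gripped it by the hub, turned it about 27° to fit the master's gaps, and lowered it in small steps. I stopped at about 8 N of contact on the seat, let go, and moved the arm clear. About 12.3 s of the 38 s were used.

**Last checks that agreed:**
- **Height:** the hub top measured 69 mm up, against 68 mm expected. It stood 27 mm above the master's cap, against 26 mm expected. A gear riding on the master's teeth would sit about 16 mm too high.
- **Tooth position:** the gear's teeth measured 34° against a target of 33.5°, well inside the 9° of play. Both views show the gear flat with its teeth interlocked.

**Small disagreements:**
- **Tooth-tip readings:** the gear's tip radius read about 39–40 mm instead of 42 mm. The master's tip centre was 3–4 mm off its cap centre. I put both down to blur, shadow and shading.
- **Hub centre:** the hub centre came out about 2 mm from the TCP position at release, roughly the calibration error plus the clearance in the bore.

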